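# Clip the glass box shut crosswise

### The arm

A 6-joint arm with a two-finger parallel gripper is mounted at the origin on the work surface. World frame = base frame: x ahead of the robot, y to its left, z up, the work surface at z = 0. Lengths are in m, angles in degrees, forces in N, time in s.
With the tool pointing down it reaches from about 0.3 to 0.75 m from the base axis. Payload 8.5 kg.
Tool frame: the origin (TCP) lies on the centre line of the jaws, within the pads' length; the fingertips stand 14 mm ahead of it and the grasp point (between the pads) lies 5 mm behind it; z points along the fingers, x is the direction in which the jaws open and shut, and the axes are right-handed (so a half turn about z gives the same grasp; the last joint's range is limited). The gripper opens to 85 mm and grips with 20 to 120 N. Pads are 22 mm wide; open, the fingers measure 114 mm over their backs; the gripper's body (76 mm by 85 mm) begins 54 mm behind the grasp point. The pads swing forward as they close: fully open they stand 13 mm farther back than shut.
Start: joints at [-12.336, 21.807, 74.336, -0, 83.858, -12.336], TCP at [0.55, 0, 0.245] pointing down, gripper open.
Joint ranges: [-178.18, 178.18], [-50.72, 133.34], [12.68, 142.11], [-81.47, 261.47], [9.98, 163.14], [-165.26, 165.26]. Speed limits (degrees/s): [136.94, 136.94, 180, 180, 180, 180].

### API

Orientations are given as a 3x3 rotation matrix whose columns are the frame's x, y, z axes.
In Python, from rig import * gives the robot as it stands.
- The arm moves only by the shell command python3 -m crank 'ROWS' [FORCE]. ROWS is JSON, one flat list of numbers, 7 for each row, row after row: the turn, a rotation vector about the world's x, y, z in rad, then the shift along the world's x, y, z in m, then the opening in per cent of the stroke, from 0 (shut) to 100 (fully open). A call has 1 to 20 rows; each row shifts and turns the commanded pose from where the row before left it; what a row does not reach is not made up. A row lasts 1/10 s, in which the tool goes at most 50 mm and 8.59 degrees, less where a joint would pass 70% of its speed; a pose out of reach is approached as far as the arm can. A call is refused whole if a number of a shift passes 0.05 or a number of a turn 0.15, either way. A call with a gripper value outside its range is refused whole. The fingers move at their own pace and stop on an object; FORCE is the grip in N (left out, the last holds). Time passes only in rows, so rows that do not move let the fingers close. It gives the time, the measured TCP pose, the force and the opening at its end, in the units of the state.
- observe(): the state, without advancing time (a new reading comes with each control period).
- get_image(name): name is "scene" or "side" or "wrist"; returns a dict with "frame" (480x640x3 uint8, red, green, blue), "fov_y" (degrees; the focal length in pixels is half the picture's height over the tangent of half this angle, whatever the lens; pixels are square), "cx", "cy" (the principal point, pixels), "world_to_cam" (4x4, takes a point from world to camera coordinates). Camera axes: x right, y up, looking along -z (the intrinsics and any distortion apply to the point x, -y, -z); pixel columns grow to the right and rows downward; lengths in m; the calibration is good to about 2 mm. A picture is of the moment at which its call begins. There is no depth.
- close_job(): hands the job in, once; it reports no verdict.
The state is a dict: "time_s": time; "q": joint angles; "qvel": joint speeds; "joint_efforts": joint torques, N m; "position": TCP position; "tool_rot": TCP orientation; "ft_force": force on the tool from outside, world axes, zero at the start; "wrist_torque": the same for the moment, N m; "grip_width": finger opening in m.
Only numpy, scipy, OpenCV 4.12 (cv2) and the standard library are available. Lean on these libraries where they do the work, as an engineer would, in place of code of your own. Each camera call takes 0.05 s, during which the arm holds its last target. There are 200 camera calls.

### The job

Clip the lid of the glass storage box shut crosswise so that its seal seats evenly: with the fingertips, gently press the raised clips down flat one at a time, first the red one, then the yellow one opposite, then the blue one, and last the green one. Do not lift, tip or shift the box, and leave the bowls, the garlic crusher and the salad server alone.

Things in the scene. Friction and masses are not known exactly. Their poses are not given: they have to be found in the camera images.
- box: Loose clear glass box, 180 x 130 mm (its x, y), 70 mm high, 0.7 to 1 kg, with a grey lid on it, 190 x 140 x 10 mm, top 80 mm above the worktop, and a coloured clip at the middle of each side of the lid. Origin: centre of the underside; z up; any yaw. The lid rests on a soft seal: pressed, it sinks about 0.4 mm per newton (at most 5 mm) and springs back.
- clip_red (a joint): Angle of the red clip (rad): 0 = flat on the lid, positive = outer end raised; starts at 0.4 to 0.7. Its hinge lies 26 mm inside the lid's edge, on the box's +x end; the free end points outward. Friction (0.03 N m) holds it where it is left: 1 to 4 N on its outer half (most while steep) folds it down until it stops flat.
- clip_red_pad (a point): Spot to press on the red clip's upper face, 24 mm outward from the hinge. The clip is 46 mm wide, 35 mm long, 4 mm thick, with a 14 mm lip hanging from its outer end. x axis: outward along the clip; z: out of its upper face. With the clip flat this spot is at x, y = (0.093, 0) m in the box's frame, 84 mm above its underside.
- clip_yellow (a joint): Angle of the yellow clip (rad): 0 = flat on the lid, positive = outer end raised; starts at 0.4 to 0.7. Its hinge lies 26 mm inside the lid's edge, on the box's -x end; the free end points outward. Friction (0.03 N m) holds it where it is left: 1 to 4 N on its outer half (most while steep) folds it down until it stops flat.
- clip_yellow_pad (a point): Spot to press on the yellow clip's upper face, 24 mm outward from the hinge. The clip is 46 mm wide, 35 mm long, 4 mm thick, with a 14 mm lip hanging from its outer end. x axis: outward along the clip; z: out of its upper face. With the clip flat this spot is at x, y = (-0.093, 0) m in the box's frame, 84 mm above its underside.
- clip_blue (a joint): Angle of the blue clip (rad): 0 = flat on the lid, positive = outer end raised; starts at 0.4 to 0.7. Its hinge lies 26 mm inside the lid's edge, on the box's +y long side; the free end points outward. Friction (0.03 N m) holds it where it is left: 1 to 4 N on its outer half (most while steep) folds it down until it stops flat.
- clip_blue_pad (a point): Spot to press on the blue clip's upper face, 24 mm outward from the hinge. The clip is 46 mm wide, 35 mm long, 4 mm thick, with a 14 mm lip hanging from its outer end. x axis: outward along the clip; z: out of its upper face. With the clip flat this spot is at x, y = (0, 0.068) m in the box's frame, 84 mm above its underside.
- clip_green (a joint): Angle of the green clip (rad): 0 = flat on the lid, positive = outer end raised; starts at 0.4 to 0.7. Its hinge lies 26 mm inside the lid's edge, on the box's -y long side; the free end points outward. Friction (0.03 N m) holds it where it is left: 1 to 4 N on its outer half (most while steep) folds it down until it stops flat.
- clip_green_pad (a point): Spot to press on the green clip's upper face, 24 mm outward from the hinge. The clip is 46 mm wide, 35 mm long, 4 mm thick, with a 14 mm lip hanging from its outer end. x axis: outward along the clip; z: out of its upper face. With the clip flat this spot is at x, y = (0, -0.068) m in the box's frame, 84 mm above its underside.
- bowl_a: Loose blue-and-white porcelain bowl, rim diameter 120 mm, 60 mm high, 0.24 kg; origin at the centre of its underside. Bystander.
- bowl_b: Loose blue-and-white porcelain bowl, rim diameter 120 mm, 60 mm high, 0.24 kg; origin at the centre of its underside. Bystander.
- crusher: Loose stainless steel garlic crusher lying on the round board, about 185 mm long along its x, 60 mm wide, 24 mm high; origin under the middle of its length. Bystander.
- server: Loose wooden salad server lying on the worktop beyond the box, 280 mm long along its x, blade 56 mm wide at its +x end, 14 mm high; origin on the underside, 137 mm from the handle's end. Bystander.
- board: Thin round white plastic board, 250 mm diameter, 5 mm thick, fixed; origin at the centre of its underside.
Things that resemble listed ones, but are neither listed nor needed, are in the scene too. Of the things that look like the box, the middle-sized one is meant.

How it is judged (in metres and radians):
On the way, in this order (a step that is already met when the one before it is completed fails the run):
1. the red clip is pressed flat (value of joint clip_red below 0.08 rad), for 0.1 s.
2. the yellow clip is pressed flat (value of joint clip_yellow below 0.08 rad), for 0.1 s.
3. the blue clip is pressed flat (value of joint clip_blue below 0.08 rad), for 0.1 s.
4. the green clip is pressed flat (value of joint clip_green below 0.08 rad), for 0.1 s.
At the end, for the whole second after the job is handed in: All four clips are flat on the lid (each within 0.08 rad); the box stands level and at rest on the worktop within 20 mm of where it began; the bowls, the crusher and the server are within 15 mm of where they began (value of joint each of clip_red, clip_yellow, clip_blue, clip_green below 0.08 rad and distance of box from where it was at the start of the episode below 0.02 m and height (world z) of box below 0.005 m and angle between box's own z axis and vertical below 0.05 rad and linear speed of box below 0.02 m/s and distance of each of bowl_a, bowl_b, crusher, server from where it was at the start of the episode below 0.015 m); the robot touches nothing.
It fails at once if a clip is pushed down before the one named before it is flat ((value of joint clip_yellow below 0.3 rad and value of joint clip_red above 0.1 rad) or (value of joint clip_blue below 0.3 rad and value of joint clip_yellow above 0.1 rad) or (value of joint clip_green below 0.3 rad and value of joint clip_blue above 0.1 rad)).
It fails at once if the box or its clips are pressed hard (over 20 N) (contact force between any of the fingers, the arm and box above 20 N).
It fails at once if the box is lifted by more than 8 mm or tipped by more than 0.1 rad (height (world z) of box above 0.008 m or angle between box's own z axis and vertical above 0.1 rad).
It fails at once if the box is pushed more than 20 mm out of place (distance of box from where it was at the start of the episode above 0.02 m).
It fails at once if a bowl, the garlic crusher or the salad server is moved by more than 15 mm (distance of any of bowl_a, bowl_b, crusher, server from where it was at the start of the episode above 0.015 m).
It also fails if it takes over 58 s, if anything falls off the work surface, if the arm or the gripper's body presses on something with over 40 N, if the wrist force passes 120 N, or if a joint passes its speed limit or range.

## Working session

There is one attempt and no reset: what is moved stays moved. The work goes in short steps, Python scripts to look and compute and a shell command to move; the robot and the scene stay as the last step left them, time stands still between calls to the robot, and variables do not carry over. Pictures are saved under pics/ and viewed, about 8 in all and at most 12, crops included, and the job is handed in when it is done.

```bash
mkdir -p pics; python3 - <<'E'
from rig import *
import cv2,pickle
d={}
for n in("scene","side","wrist"):
    g=get_image(n);d[n]=g;cv2.imwrite(f"pics/{n}0.png",g["frame"][:,:,::-1]);print(n,g["fov_y"],g["cx"],g["cy"],[k for k in g])
pickle.dump(d,open("v0.pkl","wb"));s=observe();print(s["position"],s["time_s"],s["ft_force"],s["grip_width"],s["tool_rot"])
E
```

```text
scene 51.699194601190904 317.95860969150317 230.4054666684676 ['frame', 'fov_y', 'cx', 'cy', 'world_to_cam']
side 43.221013224160224 315.64415592813293 236.7157835327756 ['frame', 'fov_y', 'cx', 'cy', 'world_to_cam']
wrist 66.12045475944097 319.2695801469691 238.4928520392848 ['frame', 'fov_y', 'cx', 'cy', 'world_to_cam']
[5.49800219e-01 4.80975531e-05 2.44871083e-01] 0.15 [-1.15161389  0.13826035  0.12569385] 0.08519331395618508 [[ 9.99999411e-01  1.54030569e-05 -1.08489541e-03]
 [ 1.56335639e-05 -9.99999977e-01  2.12461149e-04]
 [-1.08489212e-03 -2.12477985e-04 -9.99999389e-01]]
```

View pics/scene0.png

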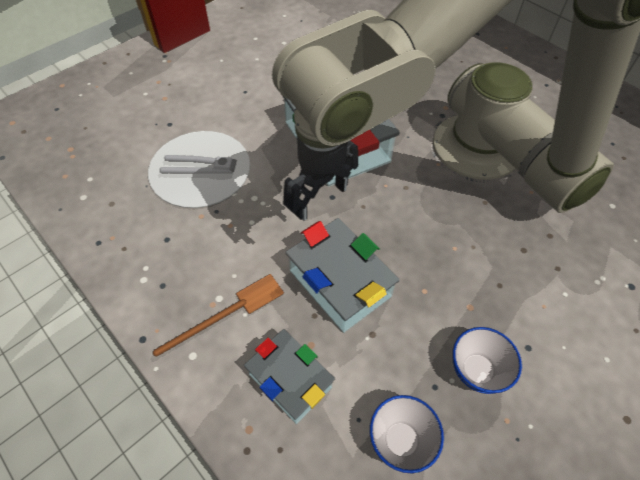

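View pics/side0.png

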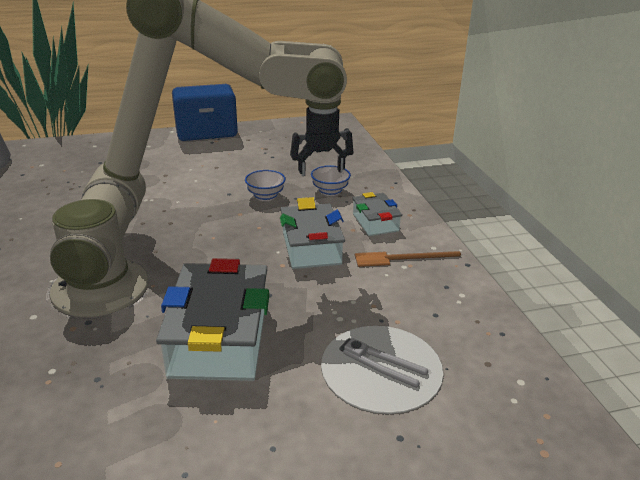

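View pics/wrist0.png

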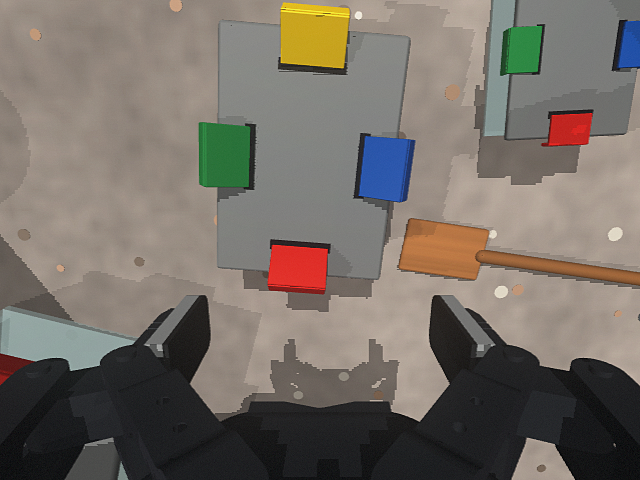

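The candidates in the scene view are the big box under the arm at (360,140), the middle box at (342,270) and the small box at (290,375). By the description I choose the one at (342,270). In the wrist view it is the lid at (310,150), with red at (298,268), yellow at (315,38), blue at (386,168) and green at (226,155). The salad server's blade at (445,250) is close to the blue side.

```bash
cat >h.py <<'E'
import numpy as np,cv2,pickle
def ray(g,uv):
    f=240/np.tan(np.radians(g["fov_y"]/2));uv=np.atleast_2d(uv).astype(float)
    d=np.c_[(uv[:,0]-g["cx"])/f,-(uv[:,1]-g["cy"])/f,-np.ones(len(uv))]
    T=np.linalg.inv(g["world_to_cam"]);return T[:3,3],d@T[:3,:3].T
def plane(g,uv,z):
    o,d=ray(g,uv);return o+d*((z-o[2])/d[:,2])[:,None]
def proj(g,P):
    f=240/np.tan(np.radians(g["fov_y"]/2));P=np.atleast_2d(P);c=P@g["world_to_cam"][:3,:3].T+g["world_to_cam"][:3,3]
    return np.c_[g["cx"]-f*c[:,0]/c[:,2],g["cy"]+f*c[:,1]/c[:,2]]
E
python3 - <<'E'
from h import *
d=pickle.load(open("v0.pkl","rb"));np.set_printoptions(precision=4,suppress=True)
for n,c in(("wrist",[(219,20),(409,38),(379,279),(217,267)]),("scene",[(333,219),(398,278),(345,320),(288,258)])):
    g=d[n];P=plane(g,c,.08);print(n,P[:,:2].tolist(),[round(float(np.linalg.norm(P[i]-P[i-1])),4) for i in range(4)],P.mean(0))
g=d["wrist"];im=g["frame"].astype(int)
h=cv2.cvtColor(g["frame"],cv2.COLOR_RGB2HSV)
lid=((h[...,1]<25)&(h[...,2]>90)&(h[...,2]<150)).astype(np.uint8);print(h[220,300],h[340,340],h[100,150])
lid=((abs(im-im[220,300]).sum(2)<14)).astype(np.uint8)
n,L,st,_=cv2.connectedComponentsWithStats(lid);k=L[220,300];print(st[k])
ct=max(cv2.findContours((L==k).astype(np.uint8),0,1)[0],key=cv2.contourArea)
hull=cv2.convexHull(ct)[:,0];ap=cv2.approxPolyDP(hull,6,True)[:,0];print(ap.tolist());P=plane(g,ap,.08);print(P)
print(g["world_to_cam"])
E
```

```text
wrist [[0.47793990807267844, 0.1459367617667518], [0.6129527028556199, 0.13446006669008947], [0.5994735954977477, -0.04969553928210091], [0.46301910799281676, -0.0390502583621494]] [0.1856, 0.1355, 0.1846, 0.1369] [0.5383 0.0479 0.08  ]
scene [[0.4758763910099715, -0.04068155870765722], [0.48015745495840767, 0.14686356936853467], [0.6176974401396251, 0.13998237605664215], [0.6080665346912346, -0.03212833073626942]] [0.1325, 0.1876, 0.1377, 0.1724] [0.5454 0.0535 0.08  ]
[ 30   4 129] [ 13  32 165] [ 13  36 150]
[  218    86   182   192 18587]
[[390, 87], [399, 107], [376, 277], [220, 266], [218, 203], [254, 115], [347, 89]]
[[ 0.601   0.1018  0.08  ]
 [ 0.6085  0.0879  0.08  ]
 [ 0.5969 -0.0479  0.08  ]
 [ 0.4656 -0.0382  0.08  ]
 [ 0.4678  0.0152  0.08  ]
 [ 0.4997  0.0822  0.08  ]
 [ 0.5693  0.1004  0.08  ]]
[[ 1.      0.0004 -0.0014 -0.5488]
 [-0.0007  0.9644 -0.2645  0.0352]
 [ 0.0013  0.2645  0.9644 -0.377 ]
 [ 0.      0.      0.      1.    ]]
```

```bash
python3 -m crank '[0,0,0,0,0.02,0,0, 0,0,0,0,0.02,0,0, 0,0,0,0,0.02,0,0, 0,0,0,0,0,0,0, 0,0,0,0,0,0,0, 0,0,0,0,0,0,0, 0,0,0,0,0,0,0]' 20
python3 - <<'E'
from rig import *
from h import *
d={n:get_image(n) for n in("scene","wrist","side")};pickle.dump(d,open("v1.pkl","wb"))
for n in d: cv2.imwrite(f"pics/{n}1.png",d[n]["frame"][:,:,::-1])
s=observe();print(s["ft_force"],s["grip_width"])
cv2.imwrite("pics/sc1.png",cv2.resize(d["scene"]["frame"][200:350,260:430,::-1],None,fx=4,fy=4,interpolation=cv2.INTER_CUBIC))
E
```

```text
time_s: 0.85
position: [0.55, 0.0592, 0.2452]
tool_rot: [[1.0, -0.001, -0.0], [-0.001, -1.0, -0.0], [-0.0, 0.0, -1.0]]
ft_force: [0.4, 0.8, -1.4]
grip_width: 0.0001
[0.3574591  0.30580342 0.3774925 ] 3.229826512014492e-05
```

View pics/wrist1.png

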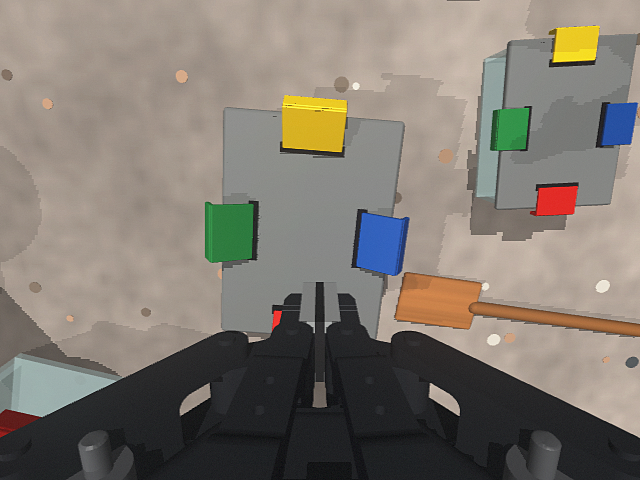

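View pics/sc1.png

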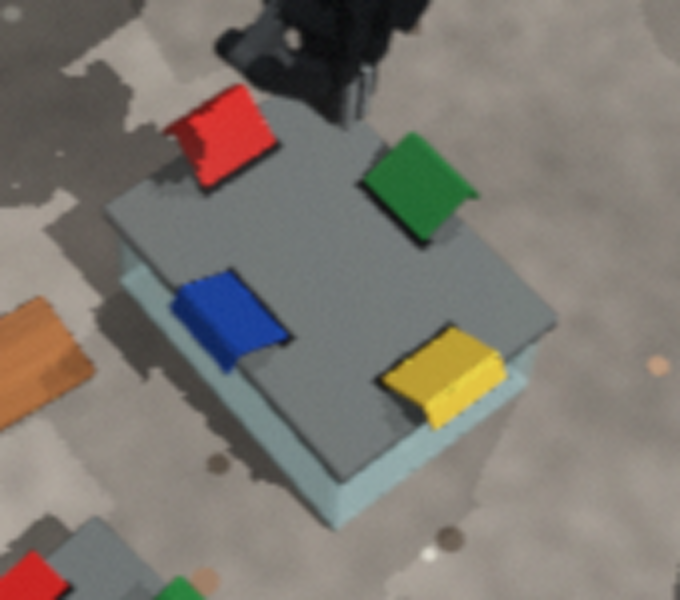

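The close crop confirms the choice: it is the middle-sized box, all four clips are raised, and in the scene red is upper left and yellow lower right. In wrist view 1 the lid corners are (223,108), (405,121), (377,337) and (222,331). The scene crop gives corners (286.3,252.5), (345,320) and (399,279.5).

```bash
python3 - <<'E'
from h import *
d=pickle.load(open("v1.pkl","rb"));np.set_printoptions(precision=4,suppress=True)
M=np.array([(-.095,-.07),(-.095,.07),(.095,.07),(.095,-.07)]) # corners yellow/green, yellow/blue, red/blue, red/green
def fit(P,M,n):
    P=P[:,:2];a=M-M.mean(0);b=P-P.mean(0);yaw=np.arctan2((a[:,0]*b[:,1]-a[:,1]*b[:,0]).sum(),(a*b).sum())
    R=np.array([[np.cos(yaw),-np.sin(yaw)],[np.sin(yaw),np.cos(yaw)]]);t=P.mean(0)-R@M.mean(0)
    print(n,"c",t,"yaw",np.degrees(yaw),"res mm",1000*(P-(M@R.T+t)).round(4).tolist().__len__() and ((P-(M@R.T+t))*1000).round(1).tolist())
    for k,v in dict(red=(.093,0),yel=(-.093,0),blu=(0,.068),grn=(0,-.068)).items(): print("  ",k,R@v+t)
fit(plane(d["wrist"],[(223,108),(405,121),(377,337),(222,331)],.08),M,"wrist")
fit(plane(d["scene"],[(399,279.5),(345,320),(286.3,252.5)],.08),M[:3],"scene")
p=proj(d["scene"],[[.5497,.0592,.231],[.55,.0592,.3]]);print(p, (p-[260,200])*4)
E
```

```text
wrist c [0.5388 0.0495] yaw -93.89569170357728 res mm [[1.7, -2.6], [-0.9, -2.4], [-1.7, 4.2], [0.8, 0.7]]
   red [ 0.5325 -0.0433]
   yel [0.5451 0.1422]
   blu [0.6067 0.0448]
   grn [0.471  0.0541]
scene c [0.5412 0.0524] yaw -94.58838304312567 res mm [[2.1, -2.3], [-0.9, -1.5], [-1.2, 3.7]]
   red [ 0.5338 -0.0403]
   yel [0.5487 0.1451]
   blu [0.609  0.0469]
   grn [0.4734 0.0578]
[[344.6142 226.257 ]
 [346.5574 201.6964]] [[338.4567 105.0279]
 [346.2295   6.7855]]
```

```bash
python3 -m crank '[0,0,0,-0.004,-0.025,0,0, 0,0,0,-0.004,-0.025,0,0, 0,0,0,-0.004,-0.025,0,0, 0,0,0,-0.005,-0.026,0,0, 0,0,0,0,0,-0.03,0, 0,0,0,0,0,-0.03,0, 0,0,0,0,0,-0.03,0, 0,0,0,0,0,-0.026,0, 0,0,0,0,0,0,0, 0,0,0,0,0,0,0]'
python3 - <<'E'
from rig import *
from h import *
d={n:get_image(n) for n in("scene","wrist","side")};pickle.dump(d,open("v2.pkl","wb"))
a=cv2.resize(d["scene"]["frame"][190:340,270:420,::-1],(400,400));b=cv2.resize(d["side"]["frame"][130:280,250:400,::-1],(400,400))
cv2.imwrite("pics/c2.png",np.hstack([a,b]));print(observe()["ft_force"])
E
```

```text
time_s: 2.0
position: [0.5333, -0.0412, 0.13]
tool_rot: [[1.0, -0.0, 0.0], [-0.0, -1.0, -0.0], [0.0, 0.0, -1.0]]
ft_force: [0.4, 0.1, -0.1]
grip_width: -0.0
[0.10308768 0.75850362 0.30689328]
```

View pics/c2.png

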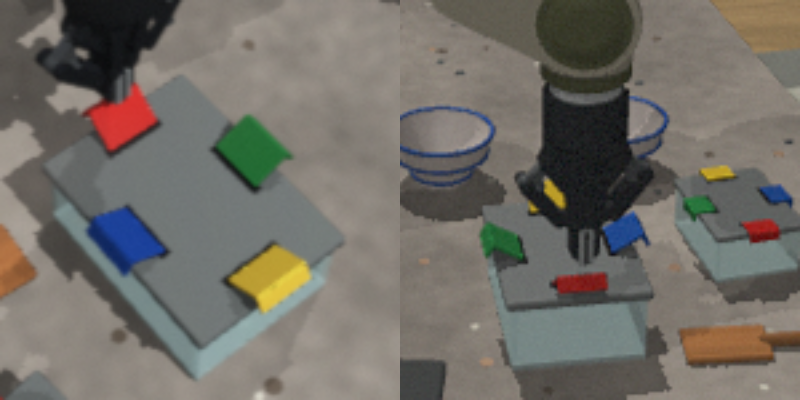

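The closed fingertips stand centred just above the red clip: crop pixel (122,95) in the scene half and (587,262) in the side half. Starting the press.

```bash
python3 -m crank '[0,0,0,0,0,-0.002,0, 0,0,0,0,0,-0.002,0, 0,0,0,0,0,-0.002,0, 0,0,0,0,0,-0.002,0, 0,0,0,0,0,-0.002,0, 0,0,0,0,0,-0.002,0, 0,0,0,0,0,-0.002,0, 0,0,0,0,0,-0.002,0, 0,0,0,0,0,-0.002,0]'
python3 -m crank '[0,0,0,0,0,-0.002,0, 0,0,0,0,0,-0.002,0, 0,0,0,0,0,-0.002,0, 0,0,0,0,0,-0.002,0, 0,0,0,0,0,0,0]'
python3 -m crank '[0,0,0,0,0,-0.002,0, 0,0,0,0,0,-0.001,0, 0,0,0,0,0,0,0, 0,0,0,0,0,0,0]'
```

```text
time_s: 3.05
position: [0.5331, -0.0411, 0.1113]
tool_rot: [[1.0, -0.0, 0.0], [-0.0, -1.0, -0.0], [0.0, 0.0, -1.0]]
ft_force: [-0.3, -0.3, 1.1]
grip_width: 0.0001
time_s: 3.55
position: [0.5329, -0.0409, 0.103]
tool_rot: [[1.0, -0.0, -0.0], [-0.0, -1.0, 0.0], [-0.0, -0.0, -1.0]]
ft_force: [0.2, 0.0, 0.5]
grip_width: -0.0004
time_s: 3.95
position: [0.533, -0.041, 0.1003]
tool_rot: [[1.0, -0.0, -0.0], [-0.0, -1.0, 0.0], [-0.0, -0.0, -1.0]]
ft_force: [-0.0, -1.3, 0.6]
grip_width: -0.0002
```

```bash
python3 -m crank '[0,0,0,0,0,-0.001,0, 0,0,0,0,0,-0.001,0, 0,0,0,0,0,0,0, 0,0,0,0,0,0,0]'
python3 -m crank '[0,0,0,0,0,-0.001,0, 0,0,0,0,0,0,0, 0,0,0,0,0,0,0]'
python3 -m crank '[0,0,0,0,0,-0.001,0, 0,0,0,0,0,0,0, 0,0,0,0,0,0,0]'
```

```text
time_s: 4.35
position: [0.533, -0.041, 0.0983]
tool_rot: [[1.0, -0.0, -0.0], [-0.0, -1.0, 0.0], [-0.0, -0.0, -1.0]]
ft_force: [-0.6, -1.0, -0.3]
grip_width: 0.0001
time_s: 4.65
position: [0.533, -0.041, 0.0973]
tool_rot: [[1.0, -0.0, 0.0], [-0.0, -1.0, -0.0], [0.0, 0.0, -1.0]]
ft_force: [-0.2, -0.4, 1.7]
grip_width: 0.0003
time_s: 4.95
position: [0.533, -0.041, 0.0965]
tool_rot: [[1.0, 0.0, 0.0], [0.0, -1.0, -0.0], [0.0, 0.0, -1.0]]
ft_force: [-0.1, 0.3, 3.5]
grip_width: 0.0003
```

```bash
python3 -m crank '[0,0,0,0,0,-0.001,0, 0,0,0,0,0,0,0, 0,0,0,0,0,0,0]'
python3 -m crank '[0,0,0,0,0,0.004,0, 0,0,0,0,0,0.02,0, 0,0,0,0,0,0.016,0, 0,0,0,0,0,0,0, 0,0,0,0,0,0,0]'
python3 - <<'E'
from rig import *
from h import *
d={n:get_image(n) for n in("scene","wrist","side")};pickle.dump(d,open("v3.pkl","wb"))
a=cv2.resize(d["scene"]["frame"][190:340,270:420,::-1],(400,400));b=cv2.resize(d["side"]["frame"][130:280,250:400,::-1],(400,400))
cv2.imwrite("pics/c3.png",np.hstack([a,b]))
E
```

```text
time_s: 5.25
position: [0.533, -0.041, 0.0955]
tool_rot: [[1.0, 0.0, 0.0], [0.0, -1.0, -0.0], [0.0, 0.0, -1.0]]
ft_force: [-0.9, -1.1, 5.0]
grip_width: 0.0001
time_s: 5.75
position: [0.5327, -0.0408, 0.1348]
tool_rot: [[1.0, -0.0, -0.0], [-0.0, -1.0, 0.0], [-0.0, -0.0, -1.0]]
ft_force: [-0.6, 0.5, -0.0]
grip_width: -0.0003
```

View pics/c3.png

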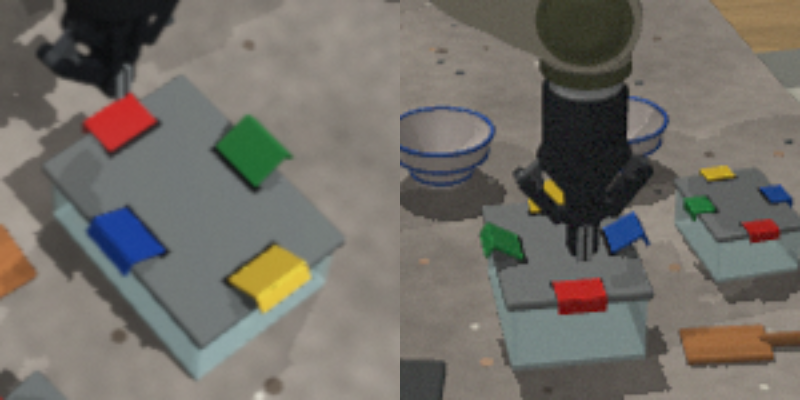

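Red is flat (crop (122,122) in the scene half, (580,296) in the side half), and the box has not moved. Next is yellow.

```bash
python3 -m crank '[0,0,0,0.003,0.037,0.005,0, 0,0,0,0.003,0.037,0.005,0, 0,0,0,0.003,0.037,0,0, 0,0,0,0.003,0.037,0,0, 0,0,0,0.002,0.038,-0.005,0, 0,0,0,0,0,-0.005,0, 0,0,0,0,0,0,0, 0,0,0,0,0,-0.004,0]'
python3 -m crank '[0,0,0,0,0,-0.002,0, 0,0,0,0,0,-0.002,0, 0,0,0,0,0,-0.002,0, 0,0,0,0,0,-0.002,0, 0,0,0,0,0,-0.002,0, 0,0,0,0,0,-0.002,0, 0,0,0,0,0,-0.002,0, 0,0,0,0,0,-0.002,0]'
python3 -m crank '[0,0,0,0,0,-0.002,0, 0,0,0,0,0,-0.002,0, 0,0,0,0,0,-0.002,0, 0,0,0,0,0,-0.002,0, 0,0,0,0,0,-0.002,0, 0,0,0,0,0,-0.002,0, 0,0,0,0,0,-0.001,0, 0,0,0,0,0,-0.001,0, 0,0,0,0,0,0,0, 0,0,0,0,0,0,0]'
```

```text
time_s: 6.7
position: [0.5471, 0.1442, 0.1312]
tool_rot: [[1.0, -0.001, -0.0], [-0.001, -1.0, -0.0], [-0.0, 0.0, -1.0]]
ft_force: [-0.0, -0.3, 0.7]
grip_width: -0.0002
time_s: 7.5
position: [0.547, 0.145, 0.1151]
tool_rot: [[1.0, 0.0, -0.0], [0.0, -1.0, -0.0], [-0.0, 0.0, -1.0]]
ft_force: [0.1, 0.0, -0.1]
grip_width: 0.0001
time_s: 8.5
position: [0.5469, 0.145, 0.1013]
tool_rot: [[1.0, -0.0, -0.0], [-0.0, -1.0, -0.0], [-0.0, 0.0, -1.0]]
ft_force: [-0.5, 0.2, -0.0]
grip_width: -0.0003
```

```bash
python3 -m crank '[0,0,0,0,0,-0.001,0, 0,0,0,0,0,-0.001,0, 0,0,0,0,0,-0.001,0, 0,0,0,0,0,0,0, 0,0,0,0,0,0,0]'
python3 -m crank '[0,0,0,0,0,-0.001,0, 0,0,0,0,0,-0.001,0, 0,0,0,0,0,0,0, 0,0,0,0,0,0,0]'
```

```text
time_s: 9.0
position: [0.547, 0.145, 0.0983]
tool_rot: [[1.0, 0.0, -0.0], [0.0, -1.0, -0.0], [-0.0, 0.0, -1.0]]
ft_force: [0.4, -0.2, 0.6]
grip_width: 0.0001
time_s: 9.4
position: [0.547, 0.145, 0.0965]
tool_rot: [[1.0, 0.0, 0.0], [0.0, -1.0, -0.0], [0.0, 0.0, -1.0]]
ft_force: [-1.0, 0.1, 2.7]
grip_width: -0.0005
```

```bash
python3 -m crank '[0,0,0,0,0,-0.001,0, 0,0,0,0,0,0,0, 0,0,0,0,0,0,0]'
python3 -m crank '[0,0,0,0,0,0.004,0, 0,0,0,0,0,0.02,0, 0,0,0,0,0,0.016,0, 0,0,0,0,0,0,0, 0,0,0,0,0,0,0]'
python3 - <<'E'
from rig import *
from h import *
d={n:get_image(n) for n in("scene","wrist","side")};pickle.dump(d,open("v4.pkl","wb"))
a=cv2.resize(d["scene"]["frame"][190:340,270:420,::-1],(400,400));b=cv2.resize(d["side"]["frame"][130:280,250:400,::-1],(400,400))
cv2.imwrite("pics/c4.png",np.hstack([a,b]))
E
```

```text
time_s: 9.7
position: [0.547, 0.145, 0.0956]
tool_rot: [[1.0, 0.0, 0.0], [0.0, -1.0, 0.0], [0.0, -0.0, -1.0]]
ft_force: [-2.4, 0.1, 5.0]
grip_width: 0.0002
time_s: 10.2
position: [0.5467, 0.1449, 0.1348]
tool_rot: [[1.0, -0.0, -0.001], [-0.0, -1.0, -0.0], [-0.001, 0.0, -1.0]]
ft_force: [-0.4, -0.2, -0.4]
grip_width: 0.0001
```

View pics/c4.png

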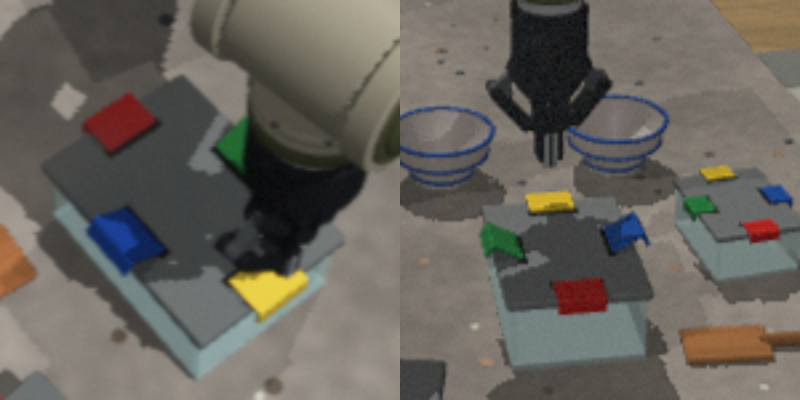

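Yellow is now flat too (crop (268,292) in the scene half, (550,202) in the side half), while blue and green are still raised. Next is blue.

```bash
python3 -m crank '[0,0,0,0.015,-0.025,0.005,0, 0,0,0,0.015,-0.025,0,0, 0,0,0,0.015,-0.025,0,0, 0,0,0,0.016,-0.024,-0.005,0, 0,0,0,0,0,0,0, 0,0,0,0,0,0,0, 0,0,0,0,0,-0.004,0]'
python3 -m crank '[0,0,0,0,0,-0.002,0, 0,0,0,0,0,-0.002,0, 0,0,0,0,0,-0.002,0, 0,0,0,0,0,-0.002,0, 0,0,0,0,0,-0.002,0, 0,0,0,0,0,-0.002,0, 0,0,0,0,0,-0.002,0, 0,0,0,0,0,-0.002,0]'
python3 -m crank '[0,0,0,0,0,-0.002,0, 0,0,0,0,0,-0.002,0, 0,0,0,0,0,-0.002,0, 0,0,0,0,0,-0.002,0, 0,0,0,0,0,-0.002,0, 0,0,0,0,0,-0.002,0, 0,0,0,0,0,-0.001,0, 0,0,0,0,0,-0.001,0, 0,0,0,0,0,-0.001,0, 0,0,0,0,0,-0.001,0, 0,0,0,0,0,-0.001,0, 0,0,0,0,0,0,0, 0,0,0,0,0,0,0]'
```

```text
time_s: 11.05
position: [0.6077, 0.0468, 0.1314]
tool_rot: [[1.0, 0.001, 0.0], [0.001, -1.0, 0.0], [0.0, -0.0, -1.0]]
ft_force: [0.8, -0.0, -0.2]
grip_width: 0.0
time_s: 11.85
position: [0.608, 0.046, 0.1151]
tool_rot: [[1.0, -0.0, -0.0], [-0.0, -1.0, -0.0], [-0.0, 0.0, -1.0]]
ft_force: [0.2, 0.3, 0.6]
grip_width: 0.0
time_s: 13.15
position: [0.6079, 0.046, 0.0983]
tool_rot: [[1.0, 0.0, -0.0], [0.0, -1.0, 0.0], [-0.0, -0.0, -1.0]]
ft_force: [-0.3, 0.2, 1.2]
grip_width: 0.0001
```

```bash
python3 -m crank '[0,0,0,0,0,-0.001,0, 0,0,0,0,0,-0.001,0, 0,0,0,0,0,-0.001,0, 0,0,0,0,0,0,0, 0,0,0,0,0,0,0]'
python3 -m crank '[0,0,0,0,0,0.004,0, 0,0,0,0,0,0.02,0, 0,0,0,0,0,0.016,0, 0,0,0,0,0,0,0, 0,0,0,0,0,0,0]'
python3 - <<'E'
from rig import *
from h import *
d={n:get_image(n) for n in("scene","wrist","side")};pickle.dump(d,open("v5.pkl","wb"))
a=cv2.resize(d["scene"]["frame"][190:340,270:420,::-1],(400,400));b=cv2.resize(d["side"]["frame"][130:280,250:400,::-1],(400,400))
cv2.imwrite("pics/c5.png",np.hstack([a,b]))
E
```

```text
time_s: 13.65
position: [0.608, 0.046, 0.0957]
tool_rot: [[1.0, -0.0, 0.0], [-0.0, -1.0, -0.0], [0.0, 0.0, -1.0]]
ft_force: [-1.3, 0.3, 5.1]
grip_width: 0.0002
time_s: 14.15
position: [0.6077, 0.046, 0.1348]
tool_rot: [[1.0, 0.0, -0.001], [0.0, -1.0, 0.0], [-0.001, -0.0, -1.0]]
ft_force: [-0.2, 0.6, -0.0]
grip_width: -0.0002
```

View pics/c5.png

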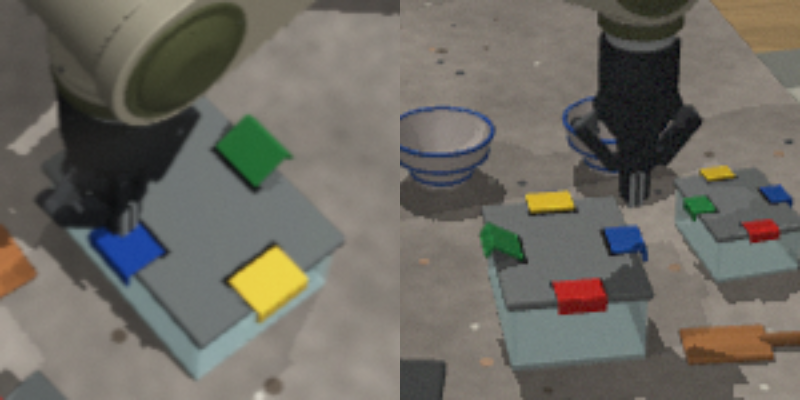

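Blue is flat (crop (625,241) in the side half). The last one is green.

```bash
python3 -m crank '[0,0,0,-0.034,0.002,0.005,0, 0,0,0,-0.034,0.002,0,0, 0,0,0,-0.034,0.003,0,0, 0,0,0,-0.034,0.003,-0.005,0, 0,0,0,0,0,0,0, 0,0,0,0,0,0,0, 0,0,0,0,0,-0.004,0]'
python3 -m crank '[0,0,0,0,0,-0.002,0, 0,0,0,0,0,-0.002,0, 0,0,0,0,0,-0.002,0, 0,0,0,0,0,-0.002,0, 0,0,0,0,0,-0.002,0, 0,0,0,0,0,-0.002,0, 0,0,0,0,0,-0.002,0, 0,0,0,0,0,-0.002,0]'
python3 -m crank '[0,0,0,0,0,-0.002,0, 0,0,0,0,0,-0.002,0, 0,0,0,0,0,-0.002,0, 0,0,0,0,0,-0.002,0, 0,0,0,0,0,-0.002,0, 0,0,0,0,0,-0.002,0, 0,0,0,0,0,-0.001,0, 0,0,0,0,0,-0.001,0, 0,0,0,0,0,-0.001,0, 0,0,0,0,0,-0.001,0, 0,0,0,0,0,-0.001,0, 0,0,0,0,0,0,0, 0,0,0,0,0,0,0]'
```

```text
time_s: 15.0
position: [0.4734, 0.0558, 0.1315]
tool_rot: [[1.0, -0.0, 0.002], [-0.0, -1.0, -0.0], [0.002, 0.0, -1.0]]
ft_force: [0.7, 0.2, 0.2]
grip_width: 0.0003
time_s: 15.8
position: [0.472, 0.056, 0.1152]
tool_rot: [[1.0, 0.0, 0.0], [0.0, -1.0, 0.0], [0.0, -0.0, -1.0]]
ft_force: [0.1, -0.2, -0.9]
grip_width: 0.0
time_s: 17.1
position: [0.472, 0.056, 0.0983]
tool_rot: [[1.0, -0.0, 0.0], [-0.0, -1.0, 0.0], [0.0, -0.0, -1.0]]
ft_force: [0.9, -0.4, 0.8]
grip_width: -0.0001
```

Press the last bit, lift, and back up toward the start for a clear look.

```bash
python3 -m crank '[0,0,0,0,0,-0.001,0, 0,0,0,0,0,-0.001,0, 0,0,0,0,0,-0.001,0, 0,0,0,0,0,0,0, 0,0,0,0,0,0,0]'
python3 -m crank '[0,0,0,0,0,0.004,0, 0,0,0,0,0,0.02,0, 0,0,0,0,0,0.03,0, 0,0,0,0.02,-0.03,0.03,0, 0,0,0,0.02,-0.04,0.03,0, 0,0,0,0.02,-0.04,0.03,0, 0,0,0,0.01,-0.03,0.01,0, 0,0,0,0,0,0,0, 0,0,0,0,0,0,0, 0,0,0,0,0,0,0]'
python3 - <<'E'
from rig import *
from h import *
o=pickle.load(open("v0.pkl","rb"))
d={n:get_image(n) for n in("scene","wrist","side")}
w=d["wrist"]["frame"];c=[cv2.resize(x[:,:,::-1],(400,300)) for x in(d["scene"]["frame"][190:340,270:470],d["side"]["frame"][130:280,240:440],w,d["scene"]["frame"])]
cv2.imwrite("pics/c6.png",np.vstack([np.hstack(c[:2]),np.hstack(c[2:])]));s=observe();print(s["position"],s["ft_force"],s["time_s"])
E
```

```text
time_s: 17.6
position: [0.472, 0.056, 0.0955]
tool_rot: [[1.0, 0.0, 0.0], [0.0, -1.0, -0.0], [0.0, 0.0, -1.0]]
ft_force: [-1.6, -0.4, 5.2]
grip_width: -0.0003
time_s: 18.6
position: [0.5386, -0.0773, 0.2444]
tool_rot: [[1.0, 0.001, -0.001], [0.001, -1.0, 0.001], [-0.001, -0.001, -1.0]]
ft_force: [0.3, -0.2, 0.3]
grip_width: 0.0003
[ 0.53880174 -0.07732146  0.24477244] [ 1.45856617 -0.09906099  0.01150274] 18.75
```

View pics/c6.png

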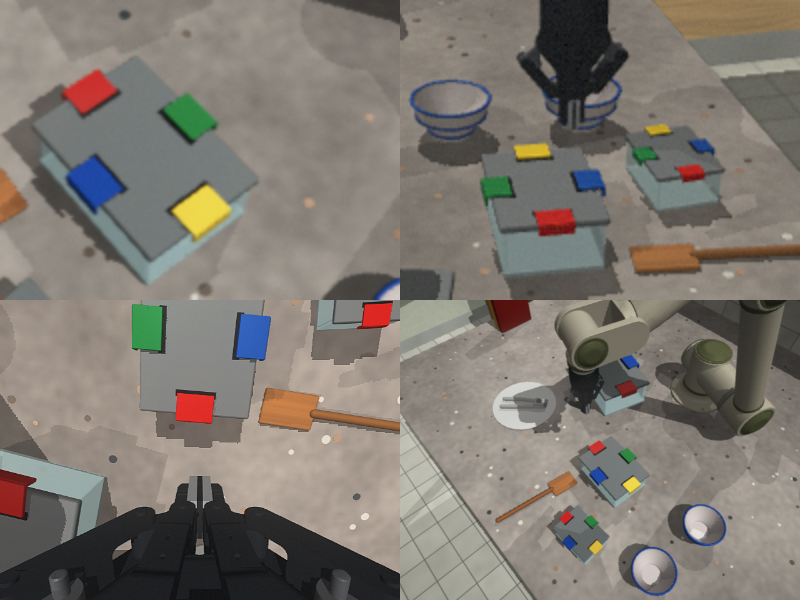

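All four clips lie flat: in the scene crop red is at (90,92), green at (190,118), blue at (95,182) and yellow at (200,210). The box and the bystanders look unmoved, and the gripper is clear of everything.

```bash
python3 -c "
from rig import *
print(observe()['ft_force']);close_job()"
```

```text
[ 1.45856617 -0.09906099  0.01150274]
the job is handed in; nothing more can be done
```

I pressed the four clips of the middle-sized box flat with the closed fingertips, in the order red, yellow, blue, green. The job was handed in at about 19 s of the 58 s allowed.

- **Pressing:** each press ended at about 5 N, under the 20 N limit, with the fingers at nearly the same height (TCP z of 0.0955 to 0.0957 m) for all four clips. The force rose at about the rate of the soft seal, which means each clip had reached its stop.
- **Final views:** the scene and side pictures show all four clips flat. The box, bowls, crusher and server look where they began; I judged this by eye and did not measure it. The gripper was about 0.24 m up and clear of everything.
- **Disagreements:** the two camera fits of the box pose differed by about 4 mm and 0.7°, so I used the mean. The last force reading showed 1.5 N sideways with nothing in contact. I put this down to sensor noise, as it was 1.2 N at the start too.

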